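Probe-test calculator boards in a corner-stop fixture

ROBOT

A 7-joint arm with a two-finger parallel gripper is mounted at the origin on the work surface. World frame = base frame: x ahead of the robot, y to its left, z up, the work surface at z = 0. Lengths are in m, angles in rad, forces in N, time in s.
With the tool pointing down it reaches from about 0.35 to 0.9 m from the base axis. Payload 8.1 kg.
Tool frame: the origin (TCP) lies midway between the tips of the shut fingers; the grasp point (between the pads) lies 19 mm behind it (robot.grip_point_offset is the distance from the TCP to the grasp point, in m); z points along the fingers, y is the line along which they close (so a half turn about z gives the same grasp; the last joint's range is limited). The gripper opens to 92 mm and grips with 3 to 60 N. Pads are 19 mm wide; open, the fingers measure 130 mm over their backs; the gripper's body (75 mm by 190 mm) begins 47 mm behind the grasp point.
Start: joints at [-1.312, 0.434, 0.025, 1.573, -0.012, 1.134, -0.075], TCP at [0.221, 0.585, 0.227] pointing down, gripper open.
Joint ranges: [-2.62, 2.62], [-0.44, 2.09], [-1.27, 1.32], [0.08, 2.57], [-1.32, 4.46], [0.12, 2], [-2.74, 2.74]. Speed limits (rad/s): [2.22, 2.22, 3.01, 3.01, 3.14, 3.14, 3.14].

INTERFACE

Orientations are given as a unit quaternion [x, y, z, w].
In Python, from station import robot, kinematics, status, eyes, models gives the robot as it stands. Calls block until the motion is done:
- robot.move_ptp(position, orientation): joint-space move of the TCP to a pose.
- robot.servo_line(position, rotation=None, rate=0.15, threshold=None): straight line of the TCP; rotation=None keeps the orientation; rate is the mean speed in m/s. With threshold (N) it stops when the force on the tool has changed by that much, and returns True; else False.
- robot.move_joints(angles): joint-space move.
- robot.grip(opening, grasp_force=None): finger opening in m; grasp_force is the grip in N (None keeps the last); returns when the fingers have stopped.
- robot.dwell(seconds).
- kinematics.inverse_kinematics(position, orientation): joint angles nearest the present ones, or None.
- status.read_state(): the state.
- eyes.get_image(name): name is "scene" or "top" or "wrist"; returns a dict with "pixels" (420x560x3 uint8, red, green, blue), "fov_y" (degrees; the focal length in pixels is half the picture's height over the tangent of half this angle, whatever the lens; pixels are square), "cx", "cy" (the principal point, pixels), "dist_coeffs" ([k1, k2, p1, p2, k3] as OpenCV has them; the pictures are not rectified), "view" (4x4, takes a point from world to camera coordinates); the wrist camera has in their place "hand_eye" (4x4, takes a point from camera to tool coordinates, whose origin is the TCP and whose axes are the flange's). Camera axes: x right, y up, looking along -z (the intrinsics and any distortion apply to the point x, -y, -z); pixel columns grow to the right and rows downward; lengths in m; the calibration is good to about 2 mm. A picture is of the moment at which its call begins: read the wrist's pose just before it. There is no depth.
A pose or a line that the arm cannot do raises robot.IKError and nothing moves.
- robot.job_done(): hands the job in; it is judged then, once.
Trained networks look in a picture, given as the dict that the camera call returned (one of the last four; its "shot" number tells which), for a name from the list of things; names that differ only in an ending like _2 or _b are one class to them, and where a whole thing is asked for, a point or a joint stands for the part that bears it (a point fixed in the world has none). Each returns a list of dicts, best first, with "score" (0 to 1); they miss things now and then, are a little off and sometimes report something else, mostly with a low value. They report only what shows in the picture. A call takes as long as a camera call. They do not tell look-alikes from the thing itself.
- models.boxes_of(picture, query): "at" ([row, column] in pixels, amid what is visible of it).
- models.silhouettes(picture, query): "mask" (420x560 bool, what is visible of it) and "at" ([row, column] in pixels, amid what is visible of it).
- models.tip_of(picture, query): "at" ([row, column] in pixels: a listed point, or the origin of a listed thing).
The state is a dict: "time": time; "joint_positions": joint angles; "joint_velocities": joint speeds; "joint_torque": joint torques, N m; "eef_pos": TCP position; "eef_rot": TCP orientation; "wrist_force": force on the tool from outside, world axes, zero at the start; "moment": the same for the moment, N m; "grip_width": finger opening in m; "finger_force": force on a finger pad.
Only numpy, scipy, OpenCV 4.12 (cv2) and the standard library are available. Lean on these libraries where they do the work, as an engineer would, in place of code of your own. Each camera call takes 0.05 s, during which the arm holds its last target. There are 200 camera calls.

TASK

Switch the tester on and push every calculator board on the plate fully home into its bay's far left corner, flush against both the rail and the side stop. Once they all sit square, take the probe from its stand and rest its spring tip gently for about two seconds (the reading must settle) on each board's test pads, working from the longest board to the shortest and on each board the round pad first, then the square one. Finally stand the probe back in its stand, switch the tester off, leave every board flush in its corner (push it back if it has shifted), and leave the other things on the desk alone.

Things in the scene. Friction and masses are not known exactly. Their poses are not given: they have to be found in the camera images.
- fixture: Fixed plate 190 (x) x 460 (y) x 8 mm, origin under its centre. On top, 10 mm high: a dark rail along the far edge, near face at x = 83 mm, and three side stops (x = 18 to 78, 10 mm wide) with right (-y) faces at y = 215, 65, -85 mm: three bays, 140 mm free to the right of each stop. Home = a board's far left lower corner at (83, 215, 8), (83, 65, 8) or (83, -85, 8) mm.
- board_long: Loose long calculator shell with a green circuit board: white slab 104 (x) x 52 (y) x 10 mm, 90 g, origin under its centre, in any one of the bays or absent; at the start turned under 0.2 rad. Two brass test pads flush with its top, round (12 mm across) on its near half, square (11 mm) on its far half: round pad at (-34, 10), square pad at (30, -10) mm. The boards are 104, 82 and 60 mm long.
- board_long_round (a point): Centre of the round test pad on the top face of board_long.
- board_long_square (a point): Centre of the square test pad on the top face of board_long.
- board_medium: Loose medium calculator shell with a green circuit board: white slab 82 (x) x 52 (y) x 10 mm, 90 g, origin under its centre, in any one of the bays or absent; at the start turned under 0.2 rad. Two brass test pads flush with its top, round (12 mm across) on its near half, square (11 mm) on its far half: round pad at (-24, -10), square pad at (22, 10) mm. The boards are 104, 82 and 60 mm long.
- board_medium_round (a point): Centre of the round test pad on the top face of board_medium.
- board_medium_square (a point): Centre of the square test pad on the top face of board_medium.
- board_short: Loose short calculator shell with a green circuit board: white slab 60 (x) x 52 (y) x 10 mm, 90 g, origin under its centre, in any one of the bays or absent; at the start turned under 0.2 rad. Two brass test pads flush with its top, round (12 mm across) on its near half, square (11 mm) on its far half: round pad at (-15, 10), square pad at (14, -10) mm. The boards are 104, 82 and 60 mm long.
- board_short_round (a point): Centre of the round test pad on the top face of board_short.
- board_short_square (a point): Centre of the square test pad on the top face of board_short.
- stand: Fixed grey block 70 x 70 x 60 mm high, origin under its centre, with an upright through hole 18 mm wide in the middle of its top.
- stand_hole0 (a point): Centre of the hole's mouth on the stand's top, 60 mm above the table.
- probe: Loose test probe, 80 g, upright in the stand. Origin on its axis at the underside of its collar (30 mm across, 5 mm thick), which rests on the stand's top; z up along the probe. Above the collar a black square handle 18 x 18 mm, 5 to 75 mm above the origin; below, a barrel 12 mm across to 30 mm below the origin and a thin brass spring tip to 46 mm below it.
- probe_tip (a point): End of the probe's spring tip, on the probe's axis, 46 mm below the probe's origin when not pressed.
- plunger (a joint): How far the spring tip is pressed into the probe: 0 free, 0.008 m at its stop; 0.25 N per mm.
- tester: Fixed grey tester box, 150 (x) x 110 (y) x 50 mm high, origin under its centre, with the power lever in the middle of its top.
- power (a joint): Power lever: 0 = off (leans to the tester's -x, towards the robot), 1.0 rad = on (leans to +x, away). It turns about the tester's y axis, 72 mm above the table, over the tester's centre, and stays where it is left.
- power_tip (a point): Centre of the lever's black ball (26 mm across), 60 mm from the lever's pivot along a 10 mm rod.
- mug: White mug, 80 mm across, 95 mm high, origin under its centre; leave it alone.
- tape: Roll of clear tape lying flat, 70 mm across, 20 mm high, origin under its centre; leave it alone.
- stapler: Blue stapler, 120 x 30 x 38 mm high, origin under its centre; leave it alone.
- eraser: White eraser in a sleeve, 45 x 20 x 12 mm, origin under its centre; leave it alone.
- marker: White marker pen with a black cap, 120 mm long, 12 mm thick, origin under its centre; leave it alone.
- calculator: Finished wooden-cased calculator, 120 x 75 x 14 mm, origin under its centre; leave it alone.
Not all that is in view belongs to the job. Leave any black or pink look-alike of the board_medium alone.

How it is judged:
On the way, in this order (a step that is already met when the one before it is completed fails the run):
1. the tester is on and every board present lies home in its bay's corner, flush with rail and side stop (value of joint power above 0.8 rad and x of board_long in the frame of fixture between 0.028 and 0.034 m and (y of board_long in the frame of fixture between 0.186 and 0.192 m or y of board_long in the frame of fixture between 0.036 and 0.042 m or y of board_long in the frame of fixture between -0.114 and -0.108 m) and z of each of board_long, board_medium, board_short in the frame of fixture below 0.012 m and angle between the x axis of each of board_long, board_medium, board_short and the x axis of fixture, either way round below 0.05 rad and x of board_medium in the frame of fixture between 0.039 and 0.045 m and (y of board_medium in the frame of fixture between 0.186 and 0.192 m or y of board_medium in the frame of fixture between 0.036 and 0.042 m or y of board_medium in the frame of fixture between -0.114 and -0.108 m) and x of board_short in the frame of fixture between 0.05 and 0.056 m and (y of board_short in the frame of fixture between 0.186 and 0.192 m or y of board_short in the frame of fixture between 0.036 and 0.042 m or y of board_short in the frame of fixture between -0.114 and -0.108 m)), for 0.2 s.
2. the probe tip rests on the round pad of the long board (distance between probe_tip and board_long_round below 0.005 m and contact force between probe and board_long above 0.3 N), for 1 s.
3. the probe tip rests on the square pad of the long board (distance between probe_tip and board_long_square below 0.005 m and contact force between probe and board_long above 0.3 N), for 1 s.
4. the probe tip rests on the round pad of the medium board (distance between probe_tip and board_medium_round below 0.005 m and contact force between probe and board_medium above 0.3 N), for 1 s.
5. the probe tip rests on the square pad of the medium board (distance between probe_tip and board_medium_square below 0.005 m and contact force between probe and board_medium above 0.3 N), for 1 s.
6. the probe tip rests on the round pad of the short board (distance between probe_tip and board_short_round below 0.005 m and contact force between probe and board_short above 0.3 N), for 1 s.
7. the probe tip rests on the square pad of the short board (distance between probe_tip and board_short_square below 0.005 m and contact force between probe and board_short above 0.3 N), for 1 s.
At the end, for the whole second after the job is handed in: Every board present is home (within 3 mm of touching both the rail and the side stop, lying flat, turned less than 0.05 rad) and at rest, the lever is off (below 0.2 rad), and the probe stands upright in the stand with its collar on the stand's top (within 6 mm) (x of board_long in the frame of fixture between 0.028 and 0.034 m and (y of board_long in the frame of fixture between 0.186 and 0.192 m or y of board_long in the frame of fixture between 0.036 and 0.042 m or y of board_long in the frame of fixture between -0.114 and -0.108 m) and z of each of board_long, board_medium, board_short in the frame of fixture below 0.012 m and angle between the x axis of each of board_long, board_medium, board_short and the x axis of fixture, either way round below 0.05 rad and x of board_medium in the frame of fixture between 0.039 and 0.045 m and (y of board_medium in the frame of fixture between 0.186 and 0.192 m or y of board_medium in the frame of fixture between 0.036 and 0.042 m or y of board_medium in the frame of fixture between -0.114 and -0.108 m) and x of board_short in the frame of fixture between 0.05 and 0.056 m and (y of board_short in the frame of fixture between 0.186 and 0.192 m or y of board_short in the frame of fixture between 0.036 and 0.042 m or y of board_short in the frame of fixture between -0.114 and -0.108 m) and linear speed of each of board_long, board_medium, board_short, probe below 0.02 m/s and value of joint power below 0.2 rad and distance between probe and stand_hole0 below 0.006 m and angle between probe's own z axis and vertical below 0.1 rad).
It fails at once if the probe is pressed hard on a board (over 15 N) (contact force between probe and board_long above 15 N or contact force between probe and board_medium above 15 N or contact force between probe and board_short above 15 N).
It fails at once if another thing on the desk is shifted more than 30 mm (distance of any of mug, tape, stapler, eraser, marker, calculator from where it was at the start of the episode above 0.03 m).
Of board_long, board_medium, board_short only 2 to 3 are there at a start; the rules pass over those that are not, and their reading is None.
At some moment in a run one of board_long, board_medium, board_short may be knocked a few centimetres aside while the robot is not near it.
It also fails if it takes over 210 s, if anything falls off the work surface, if the arm or the gripper's body presses on something with over 40 N, if the wrist force passes 120 N, or if a joint passes its speed limit or range.

## Working session

There is one attempt and no reset: what is moved stays moved. The work goes in short steps, each a Python script; the robot and the scene stay as the last script left them, time stands still between calls to the robot, and variables do not carry over. Pictures are saved under pics/ and viewed, at most 14 in all, crops included, and the job is handed in when it is done.

```bash
ls; mkdir -p pics; python3 - <<'E'
from station import robot, kinematics, status, eyes, models
import cv2
print(status.read_state())
for n in ("scene","top"):
    p=eyes.get_image(n); cv2.imwrite(f"pics/{n}0.png",p["pixels"][:,:,::-1])
    print(n,{k:v for k,v in p.items() if k!="pixels"})
    for q in ["fixture","board_long","board_medium","board_short","stand","probe","tester","power_tip","mug","tape","stapler","eraser","marker","calculator"]:
        print(q,[(round(d["score"],2),[round(float(a)) for a in d["at"]]) for d in models.tip_of(p,q)[:4]])
E
```

```text
pics
{'time': 0.0, 'joint_positions': array([-1.31159681,  0.43516944,  0.02495163,  1.57409525, -0.01158599,
        1.13400641, -0.07509179]), 'joint_velocities': array([ 9.80789080e-04, -4.03261332e-04, -5.00760555e-04,  1.96433867e-04,
       -4.32418206e-06, -2.72515586e-05,  6.42093016e-05]), 'joint_torque': array([-1.21255263e-03, -6.67855453e+01,  9.84328799e-01, -3.14454138e+01,
       -6.07521040e-02,  4.31434333e-02,  1.68864899e-04]), 'eef_pos': array([0.22108855, 0.58404112, 0.22597871]), 'eef_rot': array([ 1.79932511e-01,  9.83678659e-01, -7.63899451e-04, -6.74917079e-05]), 'wrist_force': array([ 0.63763027, -0.05223439,  0.53366179]), 'moment': array([0.0026701 , 0.02981007, 0.01578048]), 'finger_force': 0.0, 'grip_width': 0.09174249926304091}
scene {'fov_y': 57.79285048788114, 'cx': 274.61886847898535, 'cy': 205.2330470714867, 'dist_coeffs': array([-0.05935961,  0.        ,  0.        ,  0.        ,  0.        ]), 'view': array([[ 0.64355766,  0.76531779, -0.01105501, -0.24845816],
       [-0.53458872,  0.4597799 ,  0.70909614,  0.25007148],
       [ 0.54776677, -0.45
[... 938 characters left out ...]
383, -1.32375307],
       [ 0.        ,  0.        ,  0.        ,  1.        ]]), 'shot': 2}
fixture [(0.72, [210, 246]), (0.38, [217, 298]), (0.25, [202, 190])]
board_long []
board_medium [(0.96, [211, 454]), (0.85, [208, 298]), (0.77, [284, 343]), (0.66, [278, 278])]
board_short [(0.63, [209, 188])]
stand [(0.94, [239, 380])]
probe [(0.67, [235, 382]), (0.33, [212, 182])]
tester [(0.8, [242, 120]), (0.5, [234, 380])]
power_tip [(0.48, [248, 105]), (0.36, [142, 309])]
mug [(0.91, [139, 309]), (0.19, [218, 297])]
tape [(0.15, [246, 110])]
stapler [(0.9, [170, 379])]
eraser [(0.69, [241, 122]), (0.61, [284, 159])]
marker [(0.68, [200, 192]), (0.59, [276, 221])]
calculator [(0.68, [142, 224])]
```

View pics/top0.png

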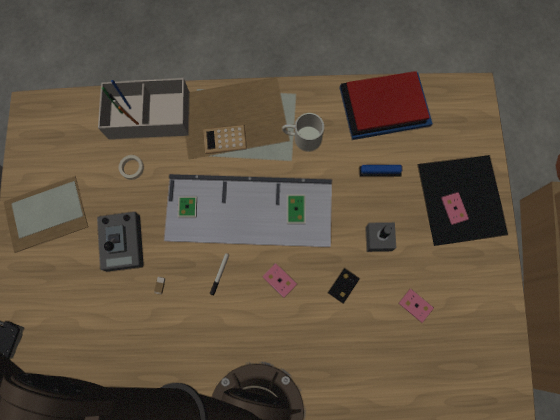

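View pics/scene0.png

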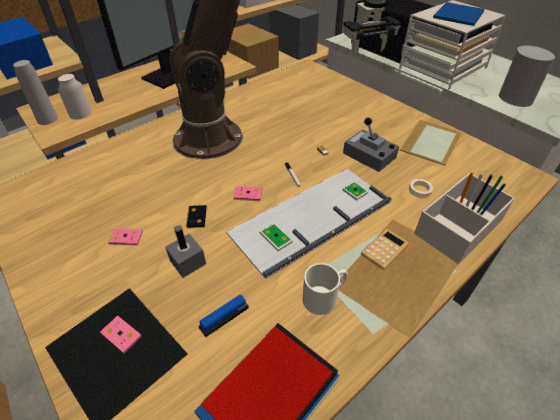

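The top view shows the plate (columns 165–332, rows 178–246) with its rail on the far side. There is one green board in the left bay (187,207) and one in the right bay (297,209). The tester is at (120,242), its lever ball at (108,246), and the stand with the probe at (381,237). The pink and black look-alikes lie off the plate. Next I'll write helpers and measure.

```bash
cat > h.py <<'E'
from station import robot, kinematics, status, eyes, models
import numpy as np, cv2
from scipy.spatial.transform import Rotation as R
def cam(p, st=None):
    """K, dist, T_world_cam(GL)"""
    h=p["pixels"].shape[0]; f=h/2/np.tan(np.radians(p["fov_y"])/2)
    K=np.array([[f,0,p["cx"]],[0,f,p["cy"]],[0,0,1]])
    if "view" in p: T=np.linalg.inv(p["view"])
    else:
        W=np.eye(4); W[:3,:3]=R.from_quat(st["eef_rot"]).as_matrix(); W[:3,3]=st["eef_pos"]; T=W@p["hand_eye"]
    return K,p["dist_coeffs"],T
def pix2w(c, rc, z):
    K,d,T=c; rc=np.atleast_2d(np.asarray(rc,float))
    n=cv2.undistortPoints(rc[:,None,::-1].copy(),K,d)[:,0]
    ray=np.c_[n[:,0],-n[:,1],-np.ones(len(n))]@T[:3,:3].T
    return T[:3,3]+ray*((z-T[2,3])/ray[:,2])[:,None]
def w2pix(c, X):
    K,d,T=c; Q=(np.atleast_2d(X)-T[:3,3])@T[:3,:3]
    return cv2.projectPoints(Q*[1,-1,-1],np.zeros(3),np.zeros(3),K,d)[0][:,0,::-1]
def rect(c,mask,z):
    m=mask.astype(np.uint8); k=max(cv2.findContours(m,0,1)[0],key=cv2.contourArea)[:,0,::-1]
    w=pix2w(c,k,z)[:,:2]; (x,y),(a,b),t=cv2.minAreaRect((w*1000).astype(np.float32))
    if a<b: a,b,t=b,a,t+90
    t=(t+90)%180-90
    return np.round([x/1000,y/1000,a/1000,b/1000,t],4)
def down(yaw=0.):
    """tool down; tool x along world x*cos.. (rotated yaw about world z); fingers close along tool y"""
    return (R.from_euler('z',yaw)*R.from_euler('x',np.pi)).as_quat()
def grab(n):
    st=status.read_state(); p=eyes.get_image(n); return p,cam(p,st)
def save(p,name): cv2.imwrite(f"pics/{name}.png",p["pixels"][:,:,::-1])
E
python3 - <<'E'
from h import *
p,c=grab("top")
for q,z in [("fixture",.01),("board_long",.018),("board_medium",.018),("board_short",.018),("stand",.06),("tester",.05)]:
    for d in models.silhouettes(p,q)[:4]:
        print(q,round(d["score"],2),np.round(d["at"]),rect(c,d["mask"],z))
for n,rc,z in [("stand",[237,381],.06),("tester",[242,120],.05),("ball",[246,108],.10)]: print(n,pix2w(c,rc,z))
st=status.read_state(); print(R.from_quat(st["eef_rot"]).as_matrix().round(2))
p=eyes.get_image("wrist"); print(p["hand_eye"],p["fov_y"],p["dist_coeffs"])
for n,x,y in [("f",.55,0),("far left",.65,.28),("stand",.55,-.3),("tester",.5,.4)]:
    for yaw in (0,1.57,-1.57,3.14):
        j=kinematics.inverse_kinematics([x,y,.3],down(yaw)); print(n,yaw,None if j is None else np.round(j,2))
E
```

```text
fixture 0.82 [208. 250.] [5.3990e-01 7.8000e-03 4.6130e-01 1.9940e-01 8.6315e+01]
fixture 0.59 [208. 187.] [ 0.5565  0.18    0.0547  0.054  -2.1101]
board_medium 0.92 [208. 298.] [ 0.5362 -0.1219  0.0798  0.0553 -2.5874]
board_medium 0.9 [279. 280.] [ 0.3436 -0.0723  0.0833  0.0514 44.6505]
board_medium 0.77 [305. 413.] [ 0.2614 -0.4346  0.0812  0.053  44.5486]
board_medium 0.66 [286. 341.] [  0.322   -0.2416   0.0808   0.0524 -36.9674]
board_short 0.58 [208. 188.] [ 0.5545  0.1784  0.0544  0.0538 -2.1105]
stand 0.88 [239. 379.] [ 0.4415 -0.3439  0.0809  0.0805 -2.2096]
stand 0.21 [275. 218.] [ 3.59200e-01  8.52000e-02  1.19700e-01  1.66000e-02 -2.14751e+01]
tester 0.9 [241. 120.] [0.4573 0.3569 0.1571 0.1212 4.8652]
tester 0.47 [209. 298.] [ 0.5285 -0.1253  0.0776  0.0515 -2.1502]
tester 0.2 [134. 309.] [ 0.7457 -0.1649  0.1083  0.108  29.7869]
stand [[ 0.44117977 -0.34610831  0.06      ]]
tester [[0.45460113 0.35494486 0.05      ]]
ball [[0.43600246 0.37055689 0.1       ]]
[[-0.94  0.35  0.  ]
 [ 0.35  0.94  0.  ]
 [ 0.    0.   -1.  ]]
[[-3.61575114e-04  9.69678107e-01  2.44385427e
[... 469 characters left out ...]
 0.52  1.68 -0.14  1.23  1.62]
far left 0 [-0.89  0.61  0.75  1.27 -0.4   1.42 -1.74]
far left 1.57 [-0.73  0.56  0.44  1.25 -0.23  1.39 -0.3 ]
far left -1.57 [-0.37  0.55 -0.2   1.21  0.11  1.39  2.58]
far left 3.14 [-0.56  0.54  0.14  1.23 -0.07  1.38  1.14]
stand 0 [-0.19  0.51  0.98  1.51 -0.43  1.35 -0.75]
stand 1.57 [-0.19  0.51  0.96  1.51 -0.42  1.35  0.81]
stand -1.57 [-0.27  0.59  1.16  1.51 -0.54  1.39 -2.22]
stand 3.14 [-0.28  0.61  1.21  1.52 -0.57  1.41  2.53]
tester 0 [-1.22  0.47  0.72  1.46 -0.32  1.33 -2.04]
tester 1.57 [-1.01  0.42  0.39  1.44 -0.16  1.3  -0.62]
tester -1.57 [-0.58  0.43 -0.27  1.4   0.12  1.32  2.28]
tester 3.14 [-0.79  0.41  0.04  1.42 -0.02  1.31  0.83]
```

```bash
python3 - <<'E'
from h import *
robot.grip(0.0)
ims=[]
for n,x,y,qs in [("tester",.44,.357,["tester","power_tip"]),("bayL",.53,.18,["board_short","board_short_round","board_short_square"]),("bayR",.51,-.125,["board_medium","board_medium_round","board_medium_square"]),("stand",.42,-.345,["stand","probe","stand_hole0"])]:
    robot.move_ptp([x,y,.25],down(np.pi)); robot.dwell(.3)
    p,c=grab("wrist"); ims.append(p["pixels"]); np.savez(f"{n}.npz",px=p["pixels"],K=c[0],d=c[1],T=c[2])
    for q in qs:
        z={"tester":.05,"power_tip":.125,"probe":.065,"stand":.06,"stand_hole0":.06}.get(q,.018)
        for d in models.tip_of(p,q)[:2]: print(n,q,"tip",round(d["score"],2),np.round(d["at"]),pix2w(c,d["at"],0 if q in("tester","stand") else .008 if q[-2:] in("um","rt") else .06 if q=="probe" else z).round(4))
        if "_" not in q or q in("board_short","board_medium"):
            for d in models.silhouettes(p,q)[:2]: print(n,q,"sil",round(d["score"],2),np.round(d["at"]),rect(c,d["mask"],z))
a=np.vstack([np.hstack(ims[:2]),np.hstack(ims[2:])])
cv2.imwrite("pics/w4.png",cv2.resize(a,(800,600),interpolation=cv2.INTER_AREA)[:,:,::-1])
print(status.read_state()["time"])
E
```

```text
tester tester tip 0.77 [205. 284.] [[0.4639 0.3606 0.    ]]
tester tester tip 0.73 [199. 285.] [[0.456  0.3618 0.    ]]
tester tester sil 0.76 [196. 286.] [0.442  0.3621 0.1179 0.1086 5.5647]
tester tester sil 0.28 [259. 137.] [ 5.19700e-01  1.95100e-01  4.60000e-02  2.23000e-02 -8.99596e+01]
tester power_tip tip 0.97 [199. 284.] [[0.4311 0.3605 0.125 ]]
bayL board_short tip 0.64 [204. 279.] [[0.5514 0.178  0.008 ]]
bayL board_short sil 0.95 [206. 281.] [ 0.5528  0.1799  0.0611  0.0517 -0.9122]
bayL board_short_round tip 0.83 [197. 286.] [[0.5407 0.187  0.018 ]]
bayL board_short_square tip 0.96 [218. 272.] [[0.5665 0.1703 0.018 ]]
bayR board_medium tip 0.85 [ 14. 174.] [[ 0.3226 -0.2407  0.008 ]]
bayR board_medium tip 0.83 [ 38. 333.] [[ 0.345 -0.068  0.008]]
bayR board_medium sil 0.93 [207. 281.] [ 0.536  -0.1227  0.0823  0.0516 -2.172 ]
bayR board_medium sil 0.82 [ 20. 170.] [  0.3279  -0.2392   0.0776   0.0545 -37.0989]
bayR board_medium_round tip 0.88 [ 45. 351.] [[ 0.3548 -0.0493  0.018 ]]
bayR board_medium_round tip 0.61 [ 34. 169.] [[ 0.3447 -0.2444  0.018 ]]
bayR board_medium_square tip 0.76 [ 27. 309.] [[ 0.3372 -0.0945  0.018 ]]
bayR board_medium_square tip 0.68 [229. 292.] [[ 0.5611 -0.1112  0.018 ]]
stand stand tip 0.63 [206. 280.] [[ 0.4467 -0.3458  0.    ]]
stand stand tip 0.51 [216. 277.] [[ 0.4601 -0.3501  0.    ]]
stand stand sil 0.92 [200. 277.] [ 0.4394 -0.348   0.074   0.0707 -1.5142]
stand probe tip 0.8 [217. 278.] [[ 0.4462 -0.3471  0.06  ]]
stand probe sil 0.75 [223. 280.] [ 0.4532 -0.3475  0.0459  0.0301  0.084 ]
stand stand_hole0 tip 0.67 [219. 277.] [[ 0.4479 -0.3483  0.06  ]]
stand stand_hole0 tip 0.24 [218. 278.] [[ 0.4468 -0.3473  0.06  ]]
9.6667
```

View pics/w4.png

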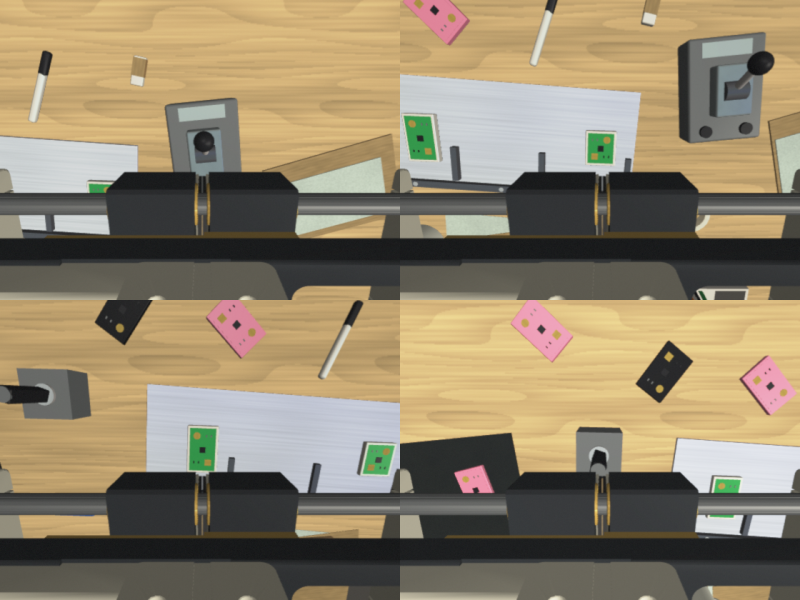

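Top-left shows the tester with its lever leaning toward the robot. The other tiles show the short board in the left bay, the medium board in the right bay, and the probe in its stand. The plate's near corners are at about full-resolution (row 130, col 336) and (row 118, col 206). Next I'll push the lever and measure the fixture.

```bash
python3 - <<'E'
from h import *
ps=[]
for n,rc in [("bayL",[130,336]),("bayR",[118,206])]:
    f=np.load(n+".npz"); g=cv2.cvtColor(f["px"],cv2.COLOR_RGB2GRAY)
    w=g[rc[0]-12:rc[0]+13,rc[1]-12:rc[1]+13].copy()
    q=cv2.goodFeaturesToTrack(w,1,.05,5)
    k=(q[0,0]+np.array([rc[1]-12,rc[0]-12]))[::-1]
    P=pix2w((f["K"],f["d"],f["T"]),k,.008)[0]; print(n,k,P); ps.append(P)
d=ps[0]-ps[1]; L=np.hypot(d[0],d[1]); th=np.arctan2(-d[0],d[1]); m=(ps[0]+ps[1])/2
Rz=np.array([np.cos(th),np.sin(th)]); print("L",L,"th",th,"origin",m[:2]+.095*Rz)
# lever
t=.085; u=np.array([np.cos(t),np.sin(t),0]); o=np.array([.4585,.3605,0]); q=down(np.pi+t)
robot.move_ptp(list(o-.09*u+[0,0,.22]),q)
robot.servo_line(list(o-.09*u+[0,0,.112]),rate=.2)
print(robot.servo_line(list(o+.016*u+[0,0,.112]),rate=.1,threshold=15)); st=status.read_state(); print((st["eef_pos"]-o)@u,st["wrist_force"])
robot.servo_line(list(o-.05*u+[0,0,.112]),rate=.2)
robot.servo_line(list(o-.05*u+[0,0,.22]),rate=.2)
# look: stand with tool beyond it
robot.move_ptp([.54,-.345,.25],down(np.pi)); robot.dwell(.3)
p,c=grab("wrist"); np.savez("stand2.npz",px=p["pixels"],K=c[0],d=c[1],T=c[2])
for q in ["stand","probe","stand_hole0"]:
    for d in models.tip_of(p,q)[:2]: print(q,round(d["score"],2),np.round(d["at"]),pix2w(c,d["at"],0 if q=="stand" else .06).round(4))
    for d in models.silhouettes(p,q)[:1]: print(q,round(d["score"],2),rect(c,d["mask"],.06))
r,cc=w2pix(c,[[.442,-.347,.09]])[0].astype(int); r0=max(r-100,0); c0=max(cc-100,0); print(r0,c0)
a=cv2.resize(p["pixels"][r0:r0+200,c0:c0+200],(600,600),interpolation=cv2.INTER_CUBIC)
cv2.imwrite("pics/stand2.png",a[:,:,::-1])
p,c=grab("top"); save(p,"top2"); print([(d["score"],d["at"],pix2w(c,d["at"],.125)) for d in models.tip_of(p,"power_tip")[:2]])
print(status.read_state()["time"])
E
```

```text
bayL [130. 336.] [0.46259223 0.24507076 0.008     ]
bayR [118. 207.] [ 0.42998934 -0.21072449  0.008     ]
L 0.4569597979223634 th -0.07140805518848752 origin [0.54104868 0.01039513]
True
0.004957392236852913 [-3.50234105  0.37621973  1.77295753]
stand 0.6 [105. 276.] [[ 0.4451 -0.3509  0.    ]]
stand 0.71 [ 4.46100e-01 -3.48000e-01  7.02000e-02  7.00000e-02  8.87307e+01]
probe 0.92 [104. 281.] [[ 0.448  -0.3451  0.06  ]]
probe 0.88 [  0.444   -0.3471   0.0352   0.0301 -12.7124]
stand_hole0 0.89 [101. 276.] [[ 0.4453 -0.3497  0.06  ]]
stand_hole0 0.89 [ 4.46400e-01 -3.47600e-01  7.12000e-02  7.10000e-02  8.90291e+01]
0 178
[(0.6, [223.8, 104.9], array([[0.49002296, 0.37227139, 0.125     ]]))]
18.1417
```

View pics/stand2.png

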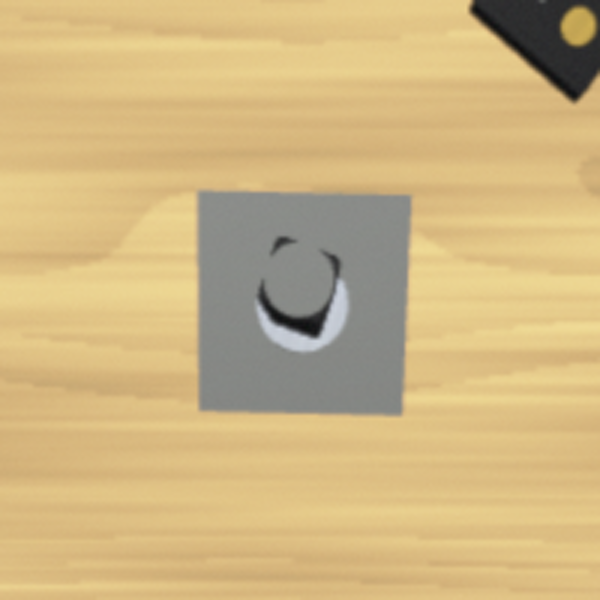

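The close-up shows the stand top, with the handle's top square turned about 22° (corners at (280,238) and (340,262)). In world terms that is a grip yaw of about 158°. The lever ball has moved to the on side (x 0.490). Now I'll push the boards home.

```bash
cat >> h.py <<'E'
O=np.array([.5410,.0104]); TH=-.0714
def F(x,y,z): 
    c,s=np.cos(TH),np.sin(TH); return [O[0]+c*x-s*y,O[1]+s*x+c*y,z]
def tof(P): 
    c,s=np.cos(TH),np.sin(TH); d=np.asarray(P)[...,:2]-O; return np.stack([c*d[...,0]+s*d[...,1],-s*d[...,0]+c*d[...,1]],-1)
ZP=.0115
def push(axis,start,end,th=5):
    """start,end: fixture xy of TCP"""
    q=down(np.pi+TH if axis=='x' else np.pi/2+TH)
    robot.move_ptp(F(*start,.09),q); robot.servo_line(F(*start,ZP),rate=.15); robot.dwell(.15)
    h=robot.servo_line(F(*end,ZP),rate=.05,threshold=th); st=status.read_state()
    print(axis,h,tof(st["eef_pos"]).round(4),"aim",end,np.round(st["wrist_force"],1))
    p=tof(st["eef_pos"]); b=p+(np.array([-.006,0]) if axis=='x' else [0,-.006])
    robot.servo_line(F(*b,ZP),rate=.1); robot.servo_line(F(*b,.09),rate=.25)
def home(L,ystop,cur):
    cx=.083-L/2; cy=ystop-.026
    push('x',(cur[0]-L/2-.03,cur[1]),(.083-L-.0095+.006,cur[1]))
    push('y',(cx,cur[1]-.026-.03),(cx,ystop-.052-.0095+.006))
    push('x',(.083-L-.03,cy-.004),(.083-L-.0095+.006,cy-.004))
E
python3 - <<'E'
from h import *
p,c=grab("top"); print("mug",pix2w(c,[[132,309]],.095))
robot.grip(.01)
home(.082,-.085,(.0045,-.133))
print(status.read_state()["time"])
E
```

```text
mug [[ 0.7307297  -0.16686302  0.095     ]]
x True [-0.0122 -0.1329] aim (-0.0024999999999999988, -0.133) [-0.4  0.2 -0.5]
y True [ 0.0418 -0.1499] aim (0.042, -0.1405) [ 0.4 -2.7  2.6]
x True [-0.0122 -0.115 ] aim (-0.0024999999999999988, -0.115) [ 0.7 -0.7 -0.1]
28.7417
```

```bash
cat >> h.py <<'E'
def look(names,x,y,save_as=None):
    """x,y fixture target; tool parked beyond so target is visible"""
    robot.move_ptp(F(x+.085,y,.2),down(np.pi+TH)); robot.dwell(.3)
    p,c=grab("wrist"); 
    if save_as: save(p,save_as)
    for q in names:
        for d in models.silhouettes(p,q)[:2]:
            r=rect(c,d["mask"],.018); print(q,round(d["score"],2),r,"fix",tof(r[:2]).round(4),"ang",round(r[4]-np.degrees(TH),2))
        for e in ("_round","_square"):
            for d in models.tip_of(p,q+e)[:2]: P=pix2w(c,d["at"],.018)[0]; print(q+e,round(d["score"],2),P.round(4),tof(P).round(4))
    return p,c
E
python3 - <<'E'
from h import *
home(.060,.215,(-.0003,.170))
a,_=look(["board_short"],.053,.189); b,_=look(["board_medium"],.042,-.111)
cv2.imwrite("pics/homed.png",np.hstack([a["pixels"][:300,150:450],b["pixels"][:300,150:450]])[:,:,::-1])
print(status.read_state()["time"])
E
```

```text
x True [0.0098 0.1697] aim (0.019500000000000007, 0.17) [-0.2  1.  -0.5]
y True [0.0527 0.1501] aim (0.053000000000000005, 0.1595) [0.2 0.2 0.3]
x True [0.0099 0.1849] aim (0.019500000000000007, 0.185) [-0.  -0.3 -0.3]
board_short 0.63 [ 0.6066  0.1946  0.059   0.0516 -4.0759] fix [0.0523 0.1884] ang 0.02
board_short_round 0.9 [0.5912 0.2045 0.018 ] [0.0362 0.1971]
board_short_square 0.55 [0.6172 0.1848 0.018 ] [0.0636 0.1794]
board_medium 0.73 [ 0.5738 -0.1038  0.0804  0.0515 -4.022 ] fix [ 0.0409 -0.1116] ang 0.07
board_medium_round 0.72 [ 0.5509 -0.1096  0.018 ] [ 0.0184 -0.119 ]
board_medium_square 0.77 [ 0.5956 -0.0936  0.018 ] [ 0.0619 -0.0999]
41.9083
```

View pics/homed.png

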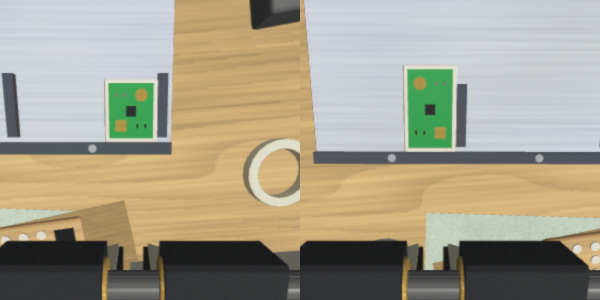

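Both boards sit flush: short at (130,110) against rail and stop, medium at (430,109). Next is grasping the probe.

```bash
python3 - <<'E'
from h import *
f=np.load("stand2.npz"); c=(f["K"],f["d"],f["T"]); print("handle top",pix2w(c,[93.3,277.3],.135),"hole img",pix2w(c,[101,276],.06))
# stand top corners in crop -> center
cr=np.array([[191,199],[197,411],[415,402],[409,199]])/3.+[0,178]
W=pix2w(c,cr,.06); print(W.round(4),W.mean(0))
h=pix2w(c,[93.3,277.3],.135)[0]
yaw=np.radians(158.2); g=[h[0],h[1]]
robot.grip(.05)
robot.move_ptp(g+[.22],down(yaw)); robot.servo_line(g+[.092],rate=.12,threshold=8)
robot.grip(0.,grasp_force=25); st=status.read_state(); print(st["grip_width"],st["finger_force"],st["eef_pos"],st["wrist_force"])
np.save("grasp.npy",np.r_[st["eef_pos"],st["eef_rot"]])
E
```

```text
handle top [[ 0.44644325 -0.34745452  0.135     ]] hole img [[ 0.44557958 -0.34992646  0.06      ]]
[[ 0.4112 -0.3806  0.06  ]
 [ 0.4129 -0.3118  0.06  ]
 [ 0.4819 -0.3132  0.06  ]
 [ 0.4799 -0.3825  0.06  ]] [ 0.44646742 -0.34700936  0.06      ]
0.017775657455043822 24.99980717897415 [ 0.44644182 -0.34753261  0.09208102] [-0.35016754 -0.38762227  1.88462984]
```

```bash
python3 - <<'E'
from h import *
g=np.load("grasp.npy"); robot.servo_line([g[0],g[1],.18],rate=.12)
B=np.array([.0409,-.1116]); t=B+[-.024,-.010]
robot.move_ptp(F(*t,.18),g[3:]); robot.dwell(.4)
st=status.read_state(); print(st["eef_pos"],st["grip_width"])
obs=[]
for n in ("scene","top","wrist"):
    p,c=grab(n); e=w2pix(c,[st["eef_pos"]-[0,0,.078]])[0]
    for d in models.tip_of(p,"probe_tip")[:2]: print(n,round(d["score"],2),d["at"],"exp",e.round(1))
    if n!="top":
        r,q=e.astype(int); r0=max(r-75,0);q0=max(q-75,0); cv2.imwrite(f"pics/tip_{n}.png",cv2.resize(p["pixels"][r0:r0+150,q0:q0+150],(600,600))[:,:,::-1]); print(r0,q0)
    if n=="scene":
        r=[d for d in models.silhouettes(p,"board_short")[:2]]; print([(d["score"],rect(c,d["mask"],.018)) for d in r])
print(st["time"])
E
```

```text
[ 0.54905458 -0.11266907  0.18001923] 0.017824997063121475
139 206
[(0.71, array([6.0710e-01, 1.9000e-01, 5.7900e-02, 5.6100e-02, 8.5797e+01]))]
147 204
48.0667
```

View pics/tip_scene.png

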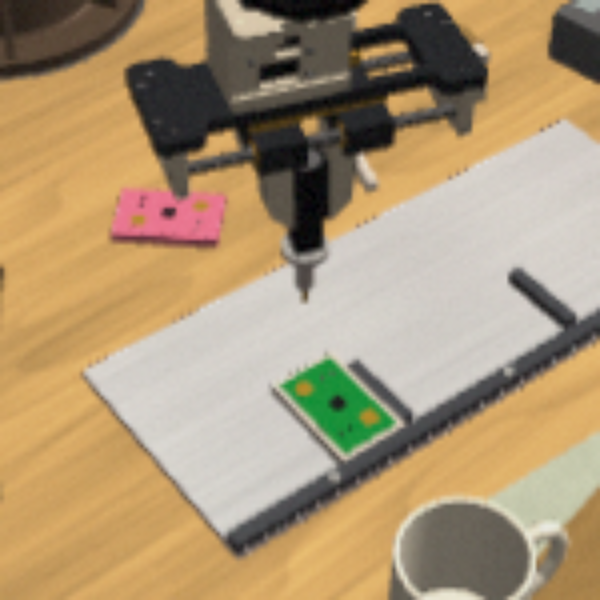

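View pics/tip_wrist.png

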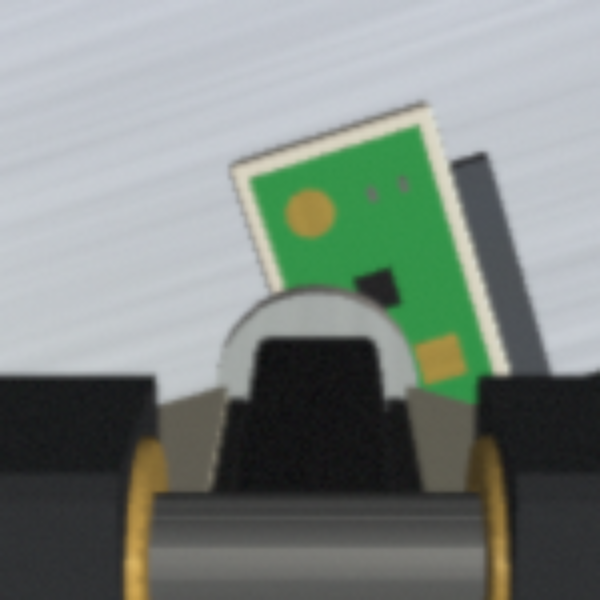

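The scene crop shows the tip exactly where predicted (305,300), above the still-homed medium board. The wrist crop shows the board square in its corner. Next is probing.

```bash
cat >> h.py <<'E'
def probe(t,snap=None):
    g=np.load("grasp.npy")
    robot.move_ptp(F(*t,.125),g[3:]); robot.dwell(.2); f0=status.read_state()["wrist_force"][2]
    robot.servo_line(F(*t,.0921),rate=.03); robot.dwell(2.2); st=status.read_state()
    print("press",round(st["wrist_force"][2]-f0,2),st["eef_pos"].round(4),st["time"])
    if snap:
        p,c=grab("scene"); r,q=w2pix(c,[F(*t,.018)])[0].astype(int)
        cv2.imwrite(f"pics/{snap}.png",cv2.resize(p["pixels"][r-50:r+50,q-50:q+50],(500,500),interpolation=cv2.INTER_CUBIC)[:,:,::-1])
    robot.servo_line(F(*t,.125),rate=.1)
E
python3 - <<'E'
from h import *
B=np.array([.0409,-.1116])
probe(B+[-.024,-.010],"pm1"); probe(B+[.022,.010],"pm2")
a=np.hstack([cv2.imread("pics/pm1.png"),cv2.imread("pics/pm2.png")]); cv2.imwrite("pics/pm.png",cv2.resize(a,(800,400)))
E
```

```text
press 0.12 [ 0.5492 -0.1121  0.0921] 52.4
press 0.58 [ 0.5965 -0.0955  0.0921] 56.8917
```

View pics/pm.png

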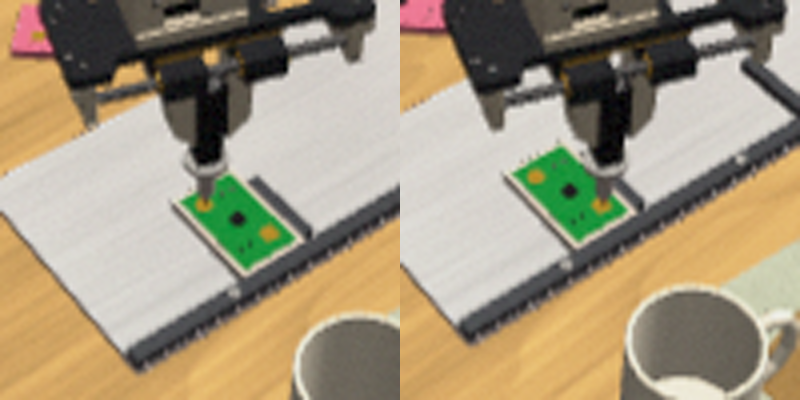

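The tip sits on the right pads (round at (203,203), square at (602,203)), but the force reading is ambiguous. I'll repeat both pads in order, pressing a bit deeper and averaging the force.

```bash
cat >> h.py <<'E'
def favg(n=12):
    a=[]
    for _ in range(n): a.append(status.read_state()["wrist_force"][2]); robot.dwell(.05)
    return np.mean(a)
def probe(t,z=.0902):
    g=np.load("grasp.npy")
    robot.move_ptp(F(*t,.115),g[3:]); robot.dwell(.3); f0=favg()
    robot.servo_line(F(*t,z),rate=.03,threshold=8); robot.dwell(1.2); f1=favg(24); st=status.read_state()
    print("press",round(f1-f0,2),st["eef_pos"].round(4),st["time"])
    robot.servo_line(F(*t,.115),rate=.1)
E
python3 - <<'E'
from h import *
B=np.array([.0409,-.1116])
probe(B+[-.024,-.010]); probe(B+[.022,.010])
E
```

```text
press 1.45 [ 0.5492 -0.1121  0.0902] 62.0083
press 1.54 [ 0.5965 -0.0954  0.0902] 67.0
```

Forces match the spring model. Now the short board: I'll check its pose, then probe.

```bash
python3 - <<'E'
from h import *
g=np.load("grasp.npy"); robot.move_ptp(F(.12,.10,.19),g[3:]); robot.dwell(.2)
ok=0
for n in ("wrist","top","scene"):
    p,c=grab(n)
    for d in models.silhouettes(p,"board_short")[:1]:
        r=rect(c,d["mask"],.018); e=tof(r[:2]); print(n,round(d["score"],2),r,e.round(4)); ok|=np.hypot(*(e-[.0523,.1884]))<.004
if ok:
    B=np.array([.0523,.1884]); probe(B+[-.015,.010]); 
    p,c=grab("scene"); print([(d["score"],tof(rect(c,d["mask"],.018)[:2])) for d in models.silhouettes(p,"board_short")[:1]])
    probe(B+[.014,-.010])
    r,q=w2pix(c,[F(*B,.018)])[0].astype(int)
    robot.move_ptp(F(-.02,.0,.19),g[3:]); robot.dwell(.2); p,c=grab("scene"); cv2.imwrite("pics/s1.png",p["pixels"][:,:,::-1])
E
```

```text
wrist 0.8 [ 0.6061  0.1939  0.0606  0.0527 -3.645 ] [0.0518 0.1877]
scene 0.52 [ 0.6062  0.1898  0.0605  0.0595 -2.8589] [0.0522 0.1836]
press 1.59 [0.5924 0.2056 0.0902] 73.7167
[(0.71, array([0.05165126, 0.18475551]))]
press 1.64 [0.6199 0.1836 0.0902] 78.7583
```

View pics/s1.png

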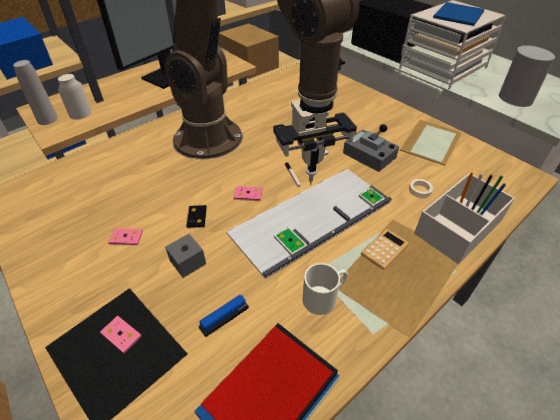

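Both boards are home, the lever is on, and the probe is in hand. I'll return the probe, switch off and check.

```bash
python3 - <<'E'
from h import *
g=np.load("grasp.npy")
robot.move_ptp([g[0],g[1],.185],g[3:]); robot.dwell(.4)
print("hit",robot.servo_line([g[0],g[1],.0905],rate=.05,threshold=5)); st=status.read_state(); print(st["eef_pos"],st["wrist_force"])
if st["eef_pos"][2]<.097:
    robot.grip(.05); robot.dwell(.2); robot.servo_line([g[0],g[1],.23],rate=.15); robot.grip(0.)
    t=.085; u=np.array([np.cos(t),np.sin(t),0]); o=np.array([.4585,.3605,0]); q=down(np.pi+t)
    robot.move_ptp(list(o+.09*u+[0,0,.22]),q)
    robot.servo_line(list(o+.09*u+[0,0,.112]),rate=.15)
    print(robot.servo_line(list(o-.016*u+[0,0,.112]),rate=.1,threshold=15)); st=status.read_state(); print((st["eef_pos"]-o)@u,st["wrist_force"])
    robot.servo_line(list(o+.05*u+[0,0,.112]),rate=.2); robot.servo_line(list(o+.05*u+[0,0,.22]),rate=.2)
    look(["board_short"],.053,.189); look(["board_medium"],.042,-.111)
    robot.move_ptp([.40,.1,.35],down(np.pi)); robot.dwell(.3); p,c=grab("scene"); save(p,"end")
    print(status.read_state()["time"])
E
```

```text
hit True
[ 0.44641691 -0.34751925  0.09205488] [-0.53107171  1.2705818   7.01054378]
True
-0.005614044475108988 [4.65017008 2.17780624 0.14228004]
board_short 0.65 [ 0.6058  0.1946  0.06    0.053  -3.9927] fix [0.0515 0.1884] ang 0.1
board_short_round 0.91 [0.5928 0.2068 0.018 ] [0.0376 0.1996]
board_short_square 0.61 [0.617  0.1845 0.018 ] [0.0634 0.1791]
board_medium 0.64 [ 0.5739 -0.1038  0.0804  0.0529 -4.0165] fix [ 0.041  -0.1116] ang 0.07
board_medium_round 0.72 [ 0.5506 -0.1095  0.018 ] [ 0.0181 -0.1189]
97.0167
```

View pics/end.png

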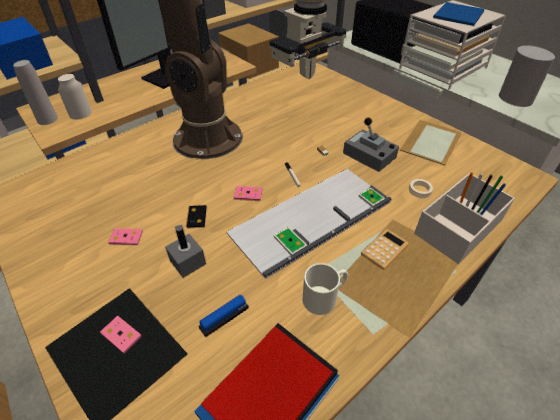

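The final view matches the goal. The lever ball is back at its start pixel (368,122), the probe is upright in its stand (182,238), and both boards are flush.

```bash
python3 -c "
from station import robot
print(robot.job_done())"
```

```text
the job is handed in; nothing more can be done
None
```

I've handed the job in, but the hand-in returned no verdict: the two boards present (medium and short) ended flush in their corners, all four pads were probed in order at about 1.5 N, the probe is back in its stand and the tester is off, at about 97 s on the robot's clock.

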